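# Clip the plug gauge into the holder that still snaps

### The arm

A 7-joint arm with a two-finger parallel gripper is mounted at the origin on a cart in front of the work surface, level with it; the furniture and walls round the work are solid. World frame = base frame: x ahead of the robot, y to its left, z up, the work surface at z = 0. Lengths are in m, angles in rad, forces in N, time in s.
With the tool pointing down it reaches from about 0.35 to 0.9 m from the base axis. Payload 7.2 kg.
Tool frame: the origin (TCP) lies midway between the tips of the shut fingers; the grasp point (between the pads) lies 19 mm behind it (env.tcp_to_grasp is the distance from the TCP to the grasp point, in m); x points along the fingers, y is the direction in which the jaws open and shut, and the axes are right-handed (so a half turn about x gives the same grasp; the last joint's range is limited). The gripper opens to 88 mm and grips with 3 to 60 N. Pads are 20 mm wide; open, the fingers measure 115 mm over their backs; the gripper's body (75 mm by 178 mm) begins 61 mm behind the grasp point.
Start: joints at [1.078, 0.411, -0.013, 1.596, 0.006, 1.134, -0.082], TCP at [0.258, -0.569, 0.223] pointing down, gripper open.
Joint ranges: [-2.95, 2.95], [-0.29, 1.99], [-1.47, 1.44], [0.14, 2.54], [-1.03, 4.17], [0.13, 1.85], [-2.86, 2.86]. Speed limits (rad/s): [2.39, 2.39, 3.01, 3.01, 3.14, 3.14, 3.14].

### API

Orientations are given as a unit quaternion [x, y, z, w].
In Python, from plant import get_state, vision, workorder, env gives the robot as it stands. The module is installed in compiled form; this text tells all that it offers.
- The arm moves only by the tool step_arm, never from a script. Its argument "targets" is a list of rows, each an object of numbers: "tx", "ty", "tz": the shift along the tool's x, y, z in mm; "wx", "wy", "wz": the turn, a rotation vector about the tool's x, y, z in units of 6 degrees (1.0 is 6 degrees); "jaw": the closure, from 0 (fully open) to 1 (shut). A call has 1 to 8 rows; each row is the pose to reach, as a shift and turn from the pose commanded when the call began, along the tool's axes at that moment; what a row does not reach only later rows make up. A row lasts 1/10 s, in which the tool goes at most 50 mm and 8.59 degrees, less where a joint would pass 70% of its speed; a pose out of reach is approached as far as the arm can. A call with a gripper value outside its range is refused whole. The fingers move at their own pace and stop on an object; the grip force is fixed at half the most. Time passes only in rows, so rows that repeat a pose let the fingers close. It gives the time, the measured TCP pose, the force and the opening at its end, in the units of the state.
- get_state(): the state, without advancing time (a new reading comes with each control period).
- vision.capture(name): name is "scene" or "side" or "wrist"; returns the picture (400x640x3 uint8, blue, green, red); there is no depth.
- vision.camera_model(name): a dict with "fx", "fy", "cx", "cy" (pixels), "camera_from_world" (4x4, takes a point from world to camera coordinates). Camera axes: x right, y down, z forward; pixel columns grow to the right and rows downward; lengths in m; the calibration is good to about 2 mm. A picture is of the moment at which its call begins: read the wrist's pose just before it. camera_model takes no time and is no camera call; for the wrist camera it gives the pose at the moment of the call.
- workorder.finish_job(): hands the job in, once; it reports no verdict.
The state is a dict: "clock": time; "q": joint angles; "joint_vel": joint speeds; "joint_torque": joint torques, N m; "tcp_pos": TCP position; "eef_rot": TCP orientation; "contact_force": force on the tool from outside, world axes, zero at the start; "moment": the same for the moment, N m; "finger_gap": opening from 0.0 (shut) to 1.0 (fully open).
Only numpy, scipy, OpenCV 4.12 (cv2) and the standard library are available. Lean on these libraries where they do the work, as an engineer would, in place of code of your own. Each camera call takes 0.05 s, during which the arm holds its last target. There are 200 camera calls.

### The job

Put the plug gauge with the green band away in the blue sloping rack: press it into one of the three clip holders until both ends have snapped fully home, long plug (green band) up the slope. The three holders look alike, but the springs of two have gone soft and let a gauge go at a light touch; find by feel the one that still snaps firmly and leave the gauge in that one. Leave the two red-banded gauges where they lie.

Things in the scene. Friction and masses are not known exactly. Their poses are not given: they have to be found in the camera images.
- gauge_mid (a point): Middle of the black hexagonal handle of the plug gauge with the green band, on its axis. Gauge: 123 mm long, 0.16 kg or so. Handle 52 mm long, 27 mm high, 30 mm wide across its side corners; a bright cylinder at each end. It lies on the bench, its axis (the y axis of this point, pointing to the long plug next to the green band) 13.5 mm above it.
- gauge_go (a point): Middle of the long plug (next to the green band) of the same gauge, on its axis: cylinder 26.8 mm in diameter, 32 mm long; 52 mm from gauge_mid along +y.
- gauge_nogo (a point): Middle of the short plug at the other end of the same gauge, on its axis: cylinder 25.6 mm in diameter, 18 mm long; 47 mm from gauge_mid along -y.
- rack: Blue sheet-steel rack, fixed to the bench, 232 mm wide, origin on the bench under its middle; x away from its low front edge, y to its left, z up. Its panel, 160 mm long, rises at 25 degrees towards +x, from 13 mm at the front to 81 mm at the rear. Three like black clip holders stand side by side on it, 85 mm apart; which of them is the firm one differs from start to start and cannot be seen.
- holder_left (a point): Where gauge_mid comes when the gauge is home in the left holder (+y side), 28 mm above the panel. x points up the slope (to the long plug), z squarely out of the panel, y left. A holder has two clips, 52 mm up and 47 mm down the slope from here, each 14 mm wide along the gauge and 45 mm over its lips; between them only a strip 21 mm or more below the gauge's axis.
- holder_middle (a point): The same point of the middle holder, same axes. Each clip is a rigid saddle with a spring finger on either side that closes over the plug. Pressed straight in along -z, the plugs meet the fingers some 18 mm before home, pass the narrowest place about 9 mm before home, then drop onto the saddles.
- holder_right (a point): The same point of the right holder (-y side), same axes. Pushing a gauge into the firm holder, or pulling it out, takes about 14 to 20 N (both clips together); into or out of a soft one 2 to 5 N.
- red_gauge1: Smaller plug gauge with a red band, 24x123x21 mm, lying loose on the bench: a bystander. Origin at the middle of its underside, y along its axis.
- red_gauge2: Second plug gauge with a red band, 27x123x24 mm, lying loose on the bench: a bystander. Origin at the middle of its underside, y along its axis.
Mind the look-alikes: they are no part of the job. Leave any pink or purple look-alike of the part that bears gauge_mid alone.

How it is judged:
By the outcome, as a careful person would: the job done as asked, in the order asked, and still so for the second after the job is handed in, with the robot touching nothing.
It also fails if it takes over 45 s, if anything falls off the work surface, if the arm or the gripper's body presses on something with over 40 N, if the wrist force passes 120 N, or if a joint passes its speed limit or range.

## Working session

There is one attempt and no reset: what is moved stays moved. The work goes in short steps, Python scripts to look and compute and a tool call to move; the robot and the scene stay as the last step left them, time stands still between calls to the robot, and variables do not carry over. Pictures are saved under pics/ and viewed, about 8 in all and at most 12, crops included, and the job is handed in when it is done.

Besides the shell and the picture viewer there is one more tool, called after ">>>" by a JSON object that holds its "fn" and its "kwargs". step_arm: Moves the arm, as the interface text tells. Its arguments: {"type":"object","properties":{"targets":{"type":"array","items":{"type":"object","properties":{"tx":{"type":"number"},"ty":{"type":"number"},"tz":{"type":"number"},"wx":{"type":"number"},"wy":{"type":"number"},"wz":{"type":"number"},"jaw":{"type":"number"}}}}},"required":["targets"]}

```bash
mkdir -p pics; python3 - <<'E'
from plant import get_state, vision, env
import cv2,numpy as np
a=vision.capture("scene");b=vision.capture("side")
cv2.imwrite("pics/a.png",a);cv2.imwrite("pics/b.png",b)
s=get_state();print(s['clock'],s['tcp_pos'],s['eef_rot'],s['contact_force'],env.tcp_to_grasp)
np.set_printoptions(precision=3,suppress=True)
for n in("scene","side"):
    m=vision.camera_model(n);T=np.array(m['camera_from_world']);print(n,m['fx'],m['cx'],m['cy'],-T[:3,:3].T@T[:3,3],T[2,:3])
E
```

```text
0.1 [ 0.25735883 -0.56908684  0.22192284] [-0.69107724 -0.14953771  0.69135167 -0.14860552] [-0.56818837 -0.70688599  0.26258844] 0.0187
scene 460.06198017315654 322.8751023416337 196.0900896262954 [0.075 0.964 0.643] [ 0.374 -0.806 -0.459]
side 497.6869778959556 320.6628493855773 207.0498270316419 [-0.477 -0.741  0.724] [ 0.715  0.526 -0.461]
```

View pics/a.png

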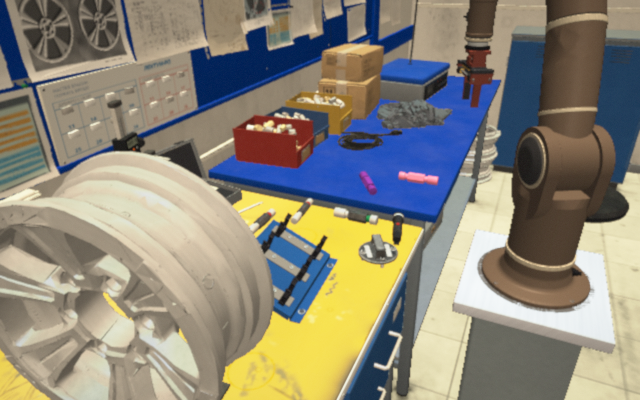

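View pics/b.png

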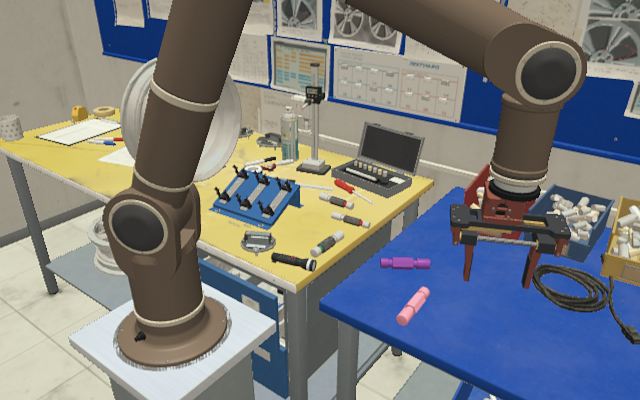

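The rack is at about (255,195) in the side view. The green-banded gauge is probably at side (327,243) and scene (355,215). I'll enlarge both.

```bash
python3 - <<'E'
import cv2
a=cv2.imread("pics/a.png");b=cv2.imread("pics/b.png")
cv2.imwrite("pics/a1.png",cv2.resize(a[190:330,230:420],None,fx=4,fy=4,interpolation=cv2.INTER_CUBIC))
cv2.imwrite("pics/b1.png",cv2.resize(b[150:280,200:390],None,fx=4,fy=4,interpolation=cv2.INTER_CUBIC))
E
```

```text
(no output)
```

View pics/a1.png

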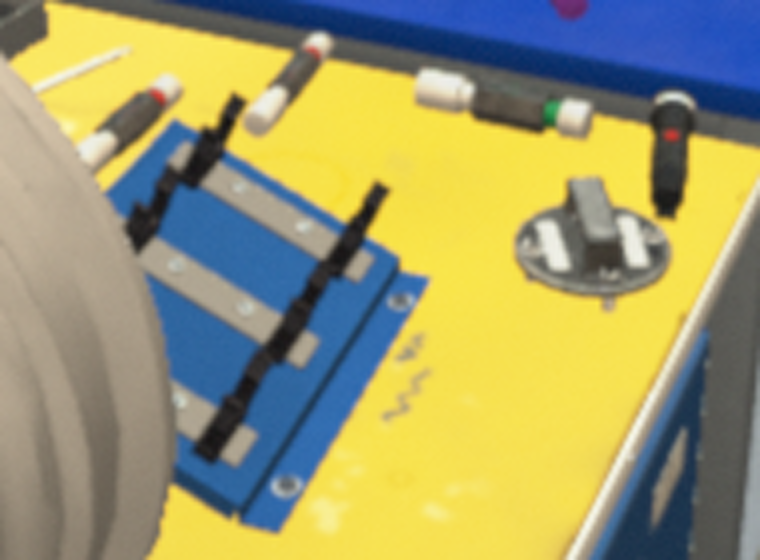

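View pics/b1.png

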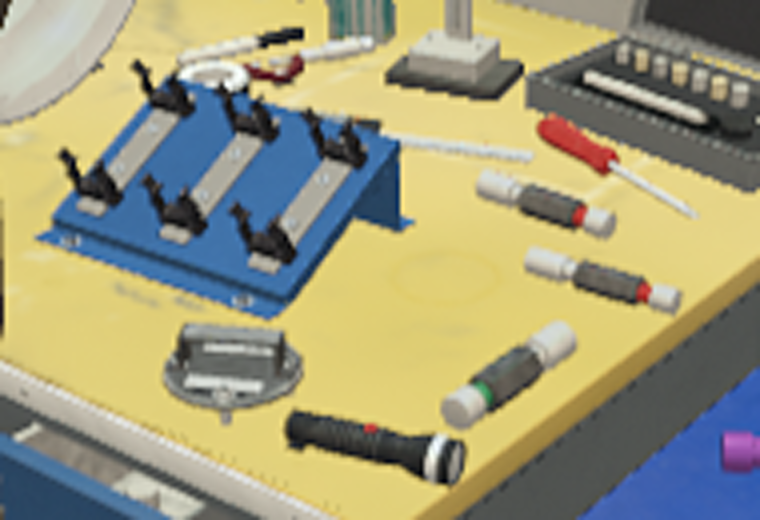

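The green-banded gauge has its handle at scene crop (510,105) and side crop (512,372), with the green plug toward the robot. The rack corners are visible in both views, so I'll fit both objects.

```bash
cat > h.py <<'E'
import numpy as np, cv2
from scipy.optimize import least_squares
from scipy.spatial.transform import Rotation as R
from plant import get_state, vision, env
np.set_printoptions(precision=4,suppress=True)
def proj(m,P):
    T=np.array(m['camera_from_world']);p=np.atleast_2d(P)@T[:3,:3].T+T[:3,3]
    return np.c_[m['fx']*p[:,0]/p[:,2]+m['cx'],m['fy']*p[:,1]/p[:,2]+m['cy']]
c,s=np.cos(np.radians(25)),np.sin(np.radians(25))
def place(v,L):  # v=x,y,yaw
    return np.asarray(L)@R.from_euler('z',v[2]).as_matrix().T+[v[0],v[1],0]
def fit(obs,v0): # obs: list of (model, local pts, pixels)
    f=lambda v:np.concatenate([(proj(m,place(v,L))-px).ravel() for m,L,px in obs])
    r=least_squares(f,v0);return r.x,f(r.x).reshape(-1,2)
def tool(): 
    st=get_state();return np.array(st['tcp_pos']),R.from_quat(st['eef_rot'])
E
python3 - <<'E'
from h import *
A=vision.camera_model('scene');B=vision.camera_model('side')
a=lambda p:np.array(p)/4+[230,190]
b=lambda p:np.array(p)/4+[200,150]
x=.0725;y=.116
FL,FR,RR,RL=[-x,y,.013],[-x,-y,.013],[x,-y,.081],[x,y,.081]
v,r=fit([(A,[FL,FR,RR],a([[240,515],[398,262],[175,122]])),(B,[FL,FR,RR,RL],b([[55,222],[280,300],[398,145],[190,80]]))],[.6,.2,0])
print('rack',v,'\n',r)
go,mid,no=[0,.068,.0135],[0,0,.0135],[0,-.056,.0135]
v,r=fit([(A,[go,mid,no],a([[588,120],[510,105],[420,86]])),(B,[go,mid,no],b([[455,410],[512,372],[565,338]]))],[.5,0,1.5])
print('gauge',v,'\n',r)
p,q=tool();print(p,q.as_matrix())
E
```

```text
rack [0.5159 0.241  0.0388] 
 [[-2.2433 -3.782 ]
 [ 0.9235 -2.3044]
 [ 1.3829 -2.6868]
 [-1.5075 -2.0372]
 [-0.3069 -0.7555]
 [-0.4232 -0.6367]
 [-5.3075 -1.4837]]
gauge [ 0.4631 -0.0755  1.5533] 
 [[ 0.5331 -0.4513]
 [-3.2935 -1.8216]
 [ 0.7113 -1.1314]
 [-1.1546  1.7769]
 [ 0.1369  0.4857]
 [-1.12    0.6584]]
[ 0.2574 -0.5691  0.2219] [[-0.0007  0.4122 -0.9111]
 [ 0.0012 -0.9111 -0.4122]
 [-1.     -0.0014  0.0001]]
```

>>> {"fn": "step_arm", "kwargs": {"targets": [{"ty": -365,"tz": -391,"wx": 4.2},{"ty": -365,"tz": -391,"wx": 4.2},{"ty": -365,"tz": -391,"wx": 4.2},{"ty": -365,"tz": -391,"wx": 4.2},{"ty": -365,"tz": -391,"wx": 4.2},{"ty": -365,"tz": -391,"wx": 4.2},{"ty": -365,"tz": -391,"wx": 4.2},{"ty": -365,"tz": -391,"wx": 4.2}]}}

```text
validation failed for argument at $.ta...
```

>>> {"fn": "step_arm", "kwargs": {"targets": [{"tx": 0,"ty": -365,"tz": -391,"wx": 4.2,"wy": 0,"wz": 0,"jaw": 0},{"tx": 0,"ty": -365,"tz": -391,"wx": 4.2,"wy": 0,"wz": 0,"jaw": 0},{"tx": 0,"ty": -365,"tz": -391,"wx": 4.2,"wy": 0,"wz": 0,"jaw": 0},{"tx": 0,"ty": -365,"tz": -391,"wx": 4.2,"wy": 0,"wz": 0,"jaw": 0},{"tx": 0,"ty": -365,"tz": -391,"wx": 4.2,"wy": 0,"wz": 0,"jaw": 0},{"tx": 0,"ty": -365,"tz": -391,"wx": 4.2,"wy": 0,"wz": 0,"jaw": 0},{"tx": 0,"ty": -365,"tz": -391,"wx": 4.2,"wy": 0,"wz": 0,"jaw": 0},{"tx": 0,"ty": -365,"tz": -391,"wx": 4.2,"wy": 0,"wz": 0,"jaw": 0}]}}

```text
clock: 0.9
tcp_pos: [0.4115, -0.1987, 0.2226]
eef_rot: [0.707, -0.005, -0.707, -0.005]
contact_force: [2.2, -0.9, -0.1]
finger_gap: 1.0
```

>>> {"fn": "step_arm", "kwargs": {"targets": [{"tx": 20,"ty": -123,"tz": -51,"wx": 0,"wy": 0,"wz": 0,"jaw": 0.3},{"tx": 20,"ty": -123,"tz": -51,"wx": 0,"wy": 0,"wz": 0,"jaw": 0.3},{"tx": 20,"ty": -123,"tz": -51,"wx": 0,"wy": 0,"wz": 0,"jaw": 0.3},{"tx": 20,"ty": -123,"tz": -51,"wx": 0,"wy": 0,"wz": 0,"jaw": 0.3}]}}

```text
clock: 1.3
tcp_pos: [0.4652, -0.0733, 0.2019]
eef_rot: [-0.707, 0.002, 0.707, 0.003]
contact_force: [0.4, -0.0, -0.6]
finger_gap: 0.707
```

```bash
python3 - <<'E'
from h import *
m=vision.camera_model('wrist');a=vision.capture('wrist')
import json;json.dump({k:np.array(x).tolist() for k,x in m.items()},open('w1.json','w'))
cv2.imwrite('pics/w1.png',a)
T=np.array(m['camera_from_world']);print(-T[:3,:3].T@T[:3,3],T[:3,:3],m['fx'])
p,q=tool();print(p,q.as_matrix())
E
```

```text
[ 0.5369 -0.0744  0.3649] [[-0.0067 -1.     -0.0023]
 [-0.965   0.0058  0.2624]
 [-0.2623  0.004  -0.965 ]] 309.2064526205449
[ 0.4644 -0.0761  0.2021] [[-0.0011 -0.0102 -0.9999]
 [ 0.0007 -0.9999  0.0102]
 [-1.     -0.0007  0.0011]]
```

View pics/w1.png

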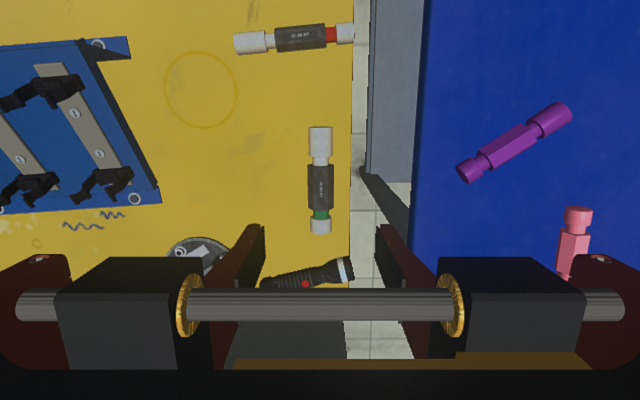

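Scene from the wrist: green gauge at columns 308-333, rows 127-234. The far plug looks longer than the one beside the green band, so I'll enlarge to check.

```bash
python3 - <<'E'
from h import *
a=cv2.imread('pics/w1.png')
g=cv2.resize(a[120:240,285:355],None,fx=5,fy=5,interpolation=cv2.INTER_CUBIC)
r=cv2.resize(a[30:220,0:165],(521,600),interpolation=cv2.INTER_CUBIC) if 0 else cv2.resize(a[30:220,0:140],None,fx=3.15,fy=3.15,interpolation=cv2.INTER_CUBIC)
H=max(g.shape[0],r.shape[0]);o=np.zeros((H,g.shape[1]+r.shape[1],3),np.uint8)
o[:g.shape[0],:g.shape[1]]=g;o[:r.shape[0],g.shape[1]:]=r;cv2.imwrite('pics/w1c.png',o);print(o.shape)
E
```

```text
(600, 791, 3)
```

View pics/w1c.png

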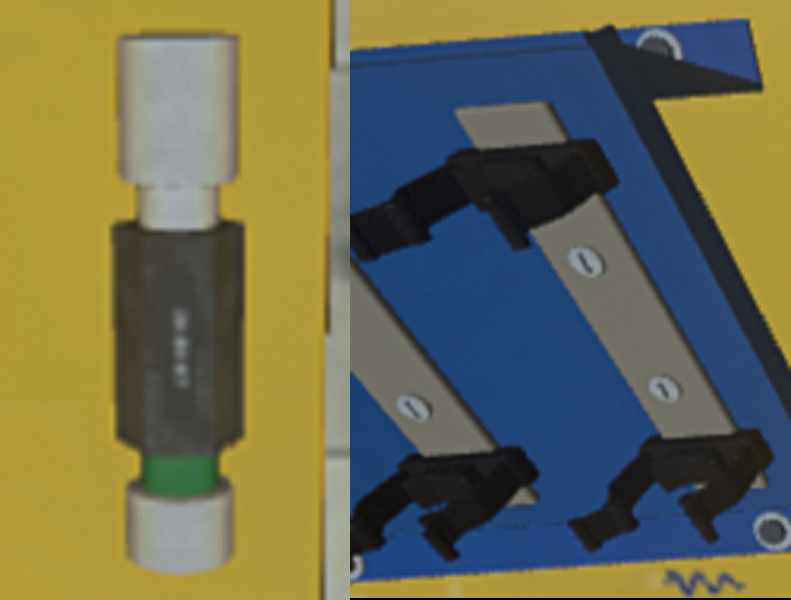

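The crop shows the long plug (32 mm by scale) at the far end, +x, with a plain neck. The green band sits by the short 18 mm plug. The plug lengths, and the 10 mm and 12 mm necks, match gauge_go pointing to +x, so I take the long plug as the direction that counts. Next I'll refit the gauge and rack using this close view.

```bash
python3 - <<'E'
from h import *
import json
A=vision.camera_model('scene');B=vision.camera_model('side');W={k:np.array(x) for k,x in json.load(open('w1.json')).items()}
a=lambda p:np.array(p)/4+[230,190]
b=lambda p:np.array(p)/4+[200,150]
w=lambda p:np.array(p)/5+[285,120]
w2=lambda p:(np.array(p)-[350,0])/3.15+[0,30]
v,r=fit([(W,[[0,.026,.027],[0,-.026,.027]],w([[179,222],[179,452]]))],[.46,-.075,-1.57]);print('gauge wrist',v,r)
go,mid,no=[0,.068,.0135],[0,0,.0135],[0,-.056,.0135]
v,r=fit([(A,[no,mid,go],a([[588,120],[510,105],[420,86]])),(B,[no,mid,go],b([[455,410],[512,372],[565,338]]))],[.46,-.075,-1.57]);print('gauge2',v,'\n',r)
# rack: panel corners in all views; clip strip ends etc
x=.0725;y=.116
FL,FR,RR,RL=[-x,y,.013],[-x,-y,.013],[x,-y,.081],[x,y,.081]
o=[(A,[FL,FR,RR],a([[240,515],[398,262],[175,122]])),(B,[FL,FR,RR,RL],b([[55,222],[280,300],[398,145],[190,80]])),(W,[RR],w2([[600,35]]))]
v,r=fit(o,[.5,.24,0]);print('rack',v,'\n',r)
print(get_state()['q'])
# strip rear end right holder center on panel ~ (505,105),(750,475) front; on wrist image
for px in ([503,105],[745,480],[457,350]): pass
E
```

```text
gauge wrist [ 0.4538 -0.0744 -1.5765] [[ 0.0003  0.5217]
 [-0.0001 -0.5642]]
gauge2 [ 0.4551 -0.0754 -1.5896] 
 [[-0.8703 -0.7425]
 [-0.595  -1.2263]
 [-0.5694 -1.4258]
 [-0.2391  1.1124]
 [-1.6429  1.7165]
 [-0.2731  0.0924]]
rack [0.5171 0.2406 0.0433] 
 [[-2.3198 -4.1304]
 [ 0.4176 -2.6328]
 [ 0.8222 -2.8444]
 [-1.1761 -2.0368]
 [ 0.2818 -0.9024]
 [-0.053  -0.8084]
 [-5.1421 -1.5281]
 [-0.2588  0.7289]]
[ 0.3085  0.1869 -0.2814  1.9671  0.0607  0.9967 -1.5823]
```

>>> {"fn": "step_arm", "kwargs": {"targets": [{"tx": 50,"ty": -1.5,"tz": 10,"wx": 0,"wy": 0,"wz": 0,"jaw": 0.3},{"tx": 100,"ty": -1.5,"tz": 10,"wx": 0,"wy": 0,"wz": 0,"jaw": 0.3},{"tx": 145,"ty": -1.5,"tz": 10,"wx": 0,"wy": 0,"wz": 0,"jaw": 0.3},{"tx": 180,"ty": -1.5,"tz": 10,"wx": 0,"wy": 0,"wz": 0,"jaw": 0.3},{"tx": 197,"ty": -1.5,"tz": 10,"wx": 0,"wy": 0,"wz": 0,"jaw": 0.3},{"tx": 197,"ty": -1.5,"tz": 10,"wx": 0,"wy": 0,"wz": 0,"jaw": 0.3},{"tx": 197,"ty": -1.5,"tz": 10,"wx": 0,"wy": 0,"wz": 0,"jaw": 0.7},{"tx": 197,"ty": -1.5,"tz": 10,"wx": 0,"wy": 0,"wz": 0,"jaw": 1.0}]}}

```text
clock: 2.15
tcp_pos: [0.455, -0.0775, 0.0069]
eef_rot: [0.708, -0.006, -0.706, -0.005]
contact_force: [0.3, -0.1, -0.0]
finger_gap: 0.552
```

>>> {"fn": "step_arm", "kwargs": {"targets": [{"tx": 0,"ty": 0,"tz": 0,"wx": 0,"wy": 0,"wz": 0,"jaw": 1.0},{"tx": 0,"ty": 0,"tz": 0,"wx": 0,"wy": 0,"wz": 0,"jaw": 1.0},{"tx": 0,"ty": 0,"tz": 0,"wx": 0,"wy": 0,"wz": 0,"jaw": 1.0}]}}

```text
clock: 2.45
tcp_pos: [0.4549, -0.0768, 0.0065]
eef_rot: [0.708, -0.005, -0.706, -0.005]
contact_force: [-0.6, 0.7, 7.0]
finger_gap: 0.333
```

>>> {"fn": "step_arm", "kwargs": {"targets": [{"tx": -50,"ty": 0,"tz": 0,"wx": 0,"wy": 0,"wz": 0,"jaw": 1.0},{"tx": -100,"ty": 0,"tz": 0,"wx": 0,"wy": 0,"wz": 0,"jaw": 1.0},{"tx": -140,"ty": -30,"tz": 0,"wx": 0,"wy": 0,"wz": 0,"jaw": 1.0},{"tx": -180,"ty": -60,"tz": 0,"wx": 0,"wy": 0,"wz": 0,"jaw": 1.0},{"tx": -220,"ty": -90,"tz": 0,"wx": 0,"wy": 0,"wz": 0,"jaw": 1.0},{"tx": -230,"ty": -138,"tz": 0,"wx": 0,"wy": 0,"wz": 0,"jaw": 1.0},{"tx": -230,"ty": -187,"tz": 0,"wx": 0,"wy": 0,"wz": 0,"jaw": 1.0},{"tx": -230,"ty": -235,"tz": 0,"wx": 0,"wy": 0,"wz": 0,"jaw": 1.0}]}}

```text
clock: 3.25
tcp_pos: [0.4575, 0.1597, 0.2365]
eef_rot: [0.708, -0.006, -0.706, -0.006]
contact_force: [0.6, -0.2, -1.8]
finger_gap: 0.331
```

>>> {"fn": "step_arm", "kwargs": {"targets": [{"tx": 0,"ty": -45,"tz": 0,"wx": 0,"wy": 0,"wz": 0,"jaw": 1.0},{"tx": 0,"ty": -85,"tz": 0,"wx": 0,"wy": 0,"wz": 0,"jaw": 1.0},{"tx": 0,"ty": -85,"tz": 0,"wx": 0,"wy": 0,"wz": 0,"jaw": 1.0},{"tx": 0,"ty": -85,"tz": 0,"wx": 0,"wy": 0,"wz": 0,"jaw": 1.0}]}}

```text
clock: 3.65
tcp_pos: [0.4583, 0.2436, 0.2352]
eef_rot: [-0.707, 0.005, 0.707, 0.004]
contact_force: [0.1, -0.8, -2.6]
finger_gap: 0.333
```

```bash
python3 - <<'E'
from h import *
import json
p,q=tool();m=vision.camera_model('wrist');a=vision.capture('wrist')
json.dump({k:np.array(x).tolist() for k,x in m.items()},open('w2.json','w'))
cv2.imwrite('pics/w2.png',a);cv2.imwrite('pics/w2b.png',cv2.resize(a,(800,500),interpolation=cv2.INTER_CUBIC))
print(p,q.as_matrix(),get_state()['q'],get_state()['contact_force'],get_state()['finger_gap'])
E
```

```text
[0.4583 0.2436 0.2352] [[-0.0011 -0.0127 -0.9999]
 [-0.0007 -0.9999  0.0127]
 [-1.      0.0007  0.0011]] [-0.1605  0.2626 -0.5035  1.808   0.141   1.1078 -2.2986] [-0.6252 -0.4998 -1.6663] 0.33420099880770854
```

View pics/w2b.png

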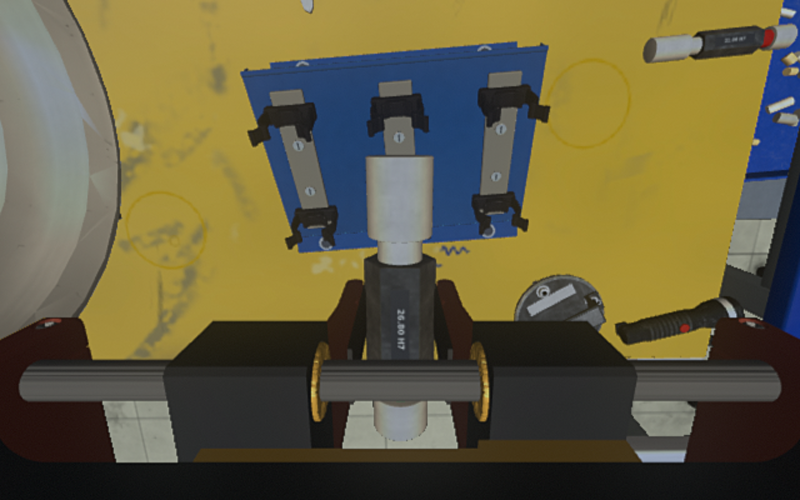

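The rack is fully in view with the gauge held (long plug up-slope). I'll take a crop of the rack.

```bash
python3 - <<'E'
from h import *
a=cv2.imread('pics/w2.png')
cv2.imwrite('pics/w2c.png',cv2.resize(a[32:207,190:440],None,fx=3.2,fy=3.2,interpolation=cv2.INTER_CUBIC))
E
```

```text
(no output)
```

View pics/w2c.png

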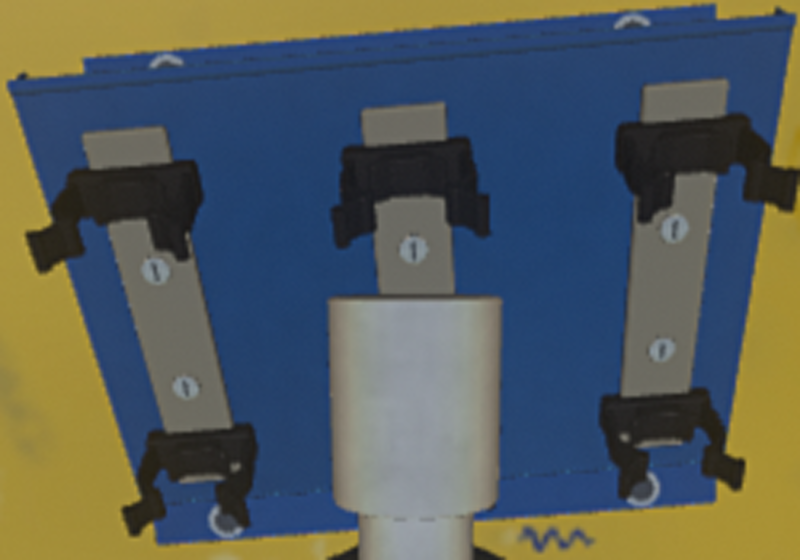

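```bash
cat > rack.py <<'E'
from h import *
import json
W={k:np.array(x) for k,x in json.load(open('w2.json')).items()}
A=vision.camera_model('scene');B=vision.camera_model('side')
a=lambda p:np.array(p)/4+[230,190]
b=lambda p:np.array(p)/4+[200,150]
w=lambda p:np.array(p)/3.2+[190,32]
def S(u,y,h): # slope coord from panel middle, left, height above panel
    return [u*c-h*s, y, .047+u*s+h*c]
L=.080;Y=.116
cor=[S(L,Y,0),S(L,-Y,0),S(-L,Y,0),S(-L,-Y,0)]
corp=w([[10,83],[795,18],[148,503],[722,460]])
D=.085
def pts(u,hs,hd): return [S(u+.059,D,hs),S(u+.059,0,hs),S(u+.059,-D,hs),S(u+.045,D,hd),S(u+.045,0,hd),S(u+.045,-D,hd),S(u-.040,D,hs),S(u-.040,-D,hs),S(u-.054,D,hd),S(u-.054,-D,hd)]
cp=w([[134,174],[405,147],[684,122],[140,217],[410,195],[684,172],[198,431],[655,394],[205,472],[660,437]])
def f(v,full=False):
    r=[proj(W,place(v,cor))-corp,proj(W,place(v,pts(v[3],v[4],v[5])))-cp]
    r+=[.4*(proj(A,place(v,[cor[2],cor[3],cor[1]]))-a([[240,515],[398,262],[175,122]])),.4*(proj(B,place(v,[cor[2],cor[3],cor[1]]))-b([[55,222],[280,300],[398,145]]))]
    return np.vstack(r) if full else np.r_[np.vstack(r).ravel(),(v[4]-.004)*300,(v[5]-.0146)*300]
r=least_squares(f,[.51,.24,.04,0,.004,.0146],loss='soft_l1');v=r.x
if __name__=='__main__':
    print(v);print(f(v,True))
    r2=least_squares(lambda v:f(v)[:28],[.51,.24,.04,0,.004,.0146],loss='soft_l1');print('wrist only',r2.x)
def holder(y): return place(v,[S(v[3],y,.028)])[0]
Rr=R.from_euler('z',v[2])*R.from_euler('y',-np.radians(25)) # x upslope,z normal
# desired tool: x=-normal, z=-upslope, y=-left
Rt=R.from_matrix(np.c_[-Rr.as_matrix()[:,2],-Rr.as_matrix()[:,1],-Rr.as_matrix()[:,0]])
AX=.007; MID=-.001  # gauge axis behind TCP ; mid along upslope from tcp
def tcp(y,h): # TCP pose for gauge h above home
    return holder(y)-Rt.apply([h-AX if 0 else -AX+h,0,0])*1 if 0 else holder(y)+Rt.apply([AX-h,0,MID])
def cmd(y,h):
    p,q=tool();d=q.inv().apply(tcp(y,h)-p)*1000;w=(q.inv()*Rt).as_rotvec(degrees=True)/6
    return d,w
if __name__=='__main__':
    for y in(D,0,-D): print(holder(y),tcp(y,.06))
    print(cmd(0,.06))
E
python3 rack.py
```

```text
[ 0.515   0.2414  0.0667 -0.0043  0.0054  0.0113]
[[-0.1275  0.7206]
 [ 0.1496 -0.0196]
 [-1.4615 -0.1068]
 [ 0.5743 -0.6188]
 [-0.7411 -1.8679]
 [ 0.449  -0.6273]
 [ 0.1167 -0.0936]
 [-0.1272  0.7382]
 [ 0.1197  0.6121]
 [ 0.0656  0.72  ]
 [ 0.4605  0.1185]
 [ 0.3899  0.5083]
 [ 0.0778 -0.3976]
 [-1.1068 -0.3812]
 [-0.0005 -1.5485]
 [ 0.1062 -1.1688]
 [ 0.0356 -0.9275]
 [-0.8342 -0.582 ]
 [ 0.2521 -0.3933]
 [-0.2495 -0.4136]]
wrist only [ 0.515   0.2414  0.0669 -0.0044  0.0055  0.0109]
[0.4936 0.3252 0.0706] [0.4722 0.3237 0.119 ]
[0.4993 0.2403 0.0706] [0.4778 0.2389 0.119 ]
[0.505  0.1555 0.0706] [0.4835 0.1541 0.119 ]
(array([116.1762,   2.9783, -19.2566]), array([-0.7641,  4.1725, -0.1813]))
```

Good fit: rack at (0.515, 0.241), yaw 3.8°. I'll move to 60 mm above the middle holder, tilted.

>>> {"fn": "step_arm", "kwargs": {"targets": [{"tx": 30,"ty": 3,"tz": -19,"wx": -0.2,"wy": 1.1,"wz": 0,"jaw": 1.0},{"tx": 60,"ty": 3,"tz": -19,"wx": -0.4,"wy": 2.2,"wz": -0.1,"jaw": 1.0},{"tx": 90,"ty": 3,"tz": -19,"wx": -0.6,"wy": 3.3,"wz": -0.15,"jaw": 1.0},{"tx": 116,"ty": 3,"tz": -19,"wx": -0.76,"wy": 4.17,"wz": -0.18,"jaw": 1.0},{"tx": 116,"ty": 3,"tz": -19,"wx": -0.76,"wy": 4.17,"wz": -0.18,"jaw": 1.0},{"tx": 116,"ty": 3,"tz": -19,"wx": -0.76,"wy": 4.17,"wz": -0.18,"jaw": 1.0}]}}

```text
clock: 4.3
tcp_pos: [0.478, 0.2371, 0.1191]
eef_rot: [0.843, 0.027, -0.537, 0.017]
contact_force: [1.1, 0.1, -1.3]
finger_gap: 0.335
```

```bash
python3 - <<'E'
import rack as r; from h import *
print(r.cmd(0,.06),r.cmd(0,.022),get_state()['contact_force'])
m=vision.camera_model('wrist');a=vision.capture('wrist');cv2.imwrite('pics/w3.png',a)
cv2.imwrite('pics/w3c.png',cv2.resize(a[:,120:520],None,fx=1.5,fy=1.5,interpolation=cv2.INTER_CUBIC))
E
```

```text
(array([ 0.0966, -1.8273,  0.0823]), array([-0.0288, -0.0097, -0.0147])) (array([38.0965, -1.8856,  0.1212]), array([-0.0288, -0.0097, -0.0147])) [ 1.1484  0.0519 -1.2913]
```

View pics/w3c.png

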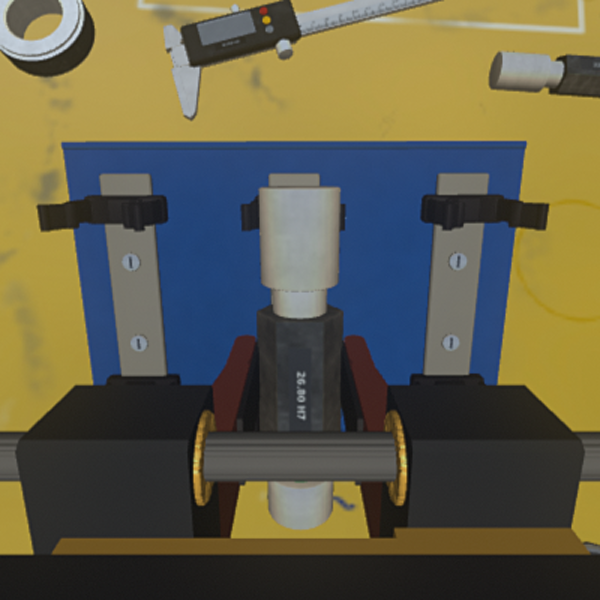

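Aligned; a 2 mm shift left is needed. I'll go down to 20 mm above home, then press in slowly.

>>> {"fn": "step_arm", "kwargs": {"targets": [{"tx": 20,"ty": -2,"tz": 0,"wx": 0,"wy": 0,"wz": 0,"jaw": 1.0},{"tx": 38,"ty": -2,"tz": 0,"wx": 0,"wy": 0,"wz": 0,"jaw": 1.0},{"tx": 39,"ty": -2,"tz": 0,"wx": 0,"wy": 0,"wz": 0,"jaw": 1.0},{"tx": 39,"ty": -2,"tz": 0,"wx": 0,"wy": 0,"wz": 0,"jaw": 1.0}]}}

```text
clock: 4.75
tcp_pos: [0.4943, 0.2419, 0.0843]
eef_rot: [0.843, 0.027, -0.537, 0.017]
contact_force: [-0.0, 0.1, -1.7]
finger_gap: 0.331
```

>>> {"fn": "step_arm", "kwargs": {"targets": [{"tx": 2,"ty": 0,"tz": 0,"wx": 0,"wy": 0,"wz": 0,"jaw": 1.0},{"tx": 4,"ty": 0,"tz": 0,"wx": 0,"wy": 0,"wz": 0,"jaw": 1.0},{"tx": 5,"ty": 0,"tz": 0,"wx": 0,"wy": 0,"wz": 0,"jaw": 1.0},{"tx": 6,"ty": 0,"tz": 0,"wx": 0,"wy": 0,"wz": 0,"jaw": 1.0},{"tx": 6,"ty": 0,"tz": 0,"wx": 0,"wy": 0,"wz": 0,"jaw": 1.0}]}}

```text
clock: 5.25
tcp_pos: [0.497, 0.2427, 0.079]
eef_rot: [0.843, 0.028, -0.537, 0.017]
contact_force: [1.1, -3.6, 1.1]
finger_gap: 0.328
```

>>> {"fn": "step_arm", "kwargs": {"targets": [{"tx": 1,"ty": 0,"tz": 0,"wx": 0,"wy": 0,"wz": 0,"jaw": 1.0},{"tx": 2,"ty": 0,"tz": 0,"wx": 0,"wy": 0,"wz": 0,"jaw": 1.0},{"tx": 3,"ty": 0,"tz": 0,"wx": 0,"wy": 0,"wz": 0,"jaw": 1.0},{"tx": 3,"ty": 0,"tz": 0,"wx": 0,"wy": 0,"wz": 0,"jaw": 1.0}]}}

```text
clock: 5.65
tcp_pos: [0.498, 0.2431, 0.0759]
eef_rot: [0.843, 0.028, -0.537, 0.017]
contact_force: [0.3, -3.3, -2.2]
finger_gap: 0.332
```

```bash
python3 - <<'E'
import rack as r; from h import *
print(r.cmd(0,0)[0],r.Rt.inv().apply(get_state()['contact_force']),get_state()['tcp_pos'],get_state()['clock'])
E
```

```text
[12.2824  2.7937  0.2773] [2.0534 3.3046 0.8465] [0.498  0.2431 0.0759] 5.65
```

>>> {"fn": "step_arm", "kwargs": {"targets": [{"tx": 0,"ty": 2,"tz": 0,"wx": 0,"wy": 0,"wz": 0,"jaw": 1.0},{"tx": 1,"ty": 2,"tz": 0,"wx": 0,"wy": 0,"wz": 0,"jaw": 1.0},{"tx": 2,"ty": 2,"tz": 0,"wx": 0,"wy": 0,"wz": 0,"jaw": 1.0},{"tx": 2,"ty": 2,"tz": 0,"wx": 0,"wy": 0,"wz": 0,"jaw": 1.0}]}}

```text
clock: 6.05
tcp_pos: [0.4992, 0.2418, 0.0743]
eef_rot: [0.843, 0.029, -0.537, 0.017]
contact_force: [-0.2, -0.4, -1.3]
finger_gap: 0.331
```

>>> {"fn": "step_arm", "kwargs": {"targets": [{"tx": 1,"ty": 0,"tz": 0,"wx": 0,"wy": 0,"wz": 0,"jaw": 1.0},{"tx": 2,"ty": 0,"tz": 0,"wx": 0,"wy": 0,"wz": 0,"jaw": 1.0},{"tx": 2,"ty": 0,"tz": 0,"wx": 0,"wy": 0,"wz": 0,"jaw": 1.0}]}}

```text
clock: 6.35
tcp_pos: [0.5, 0.2416, 0.0724]
eef_rot: [0.843, 0.028, -0.537, 0.017]
contact_force: [1.2, -0.5, -1.7]
finger_gap: 0.33
```

>>> {"fn": "step_arm", "kwargs": {"targets": [{"tx": 1,"ty": 0,"tz": 0,"wx": 0,"wy": 0,"wz": 0,"jaw": 1.0},{"tx": 2,"ty": 0,"tz": 0,"wx": 0,"wy": 0,"wz": 0,"jaw": 1.0},{"tx": 2,"ty": 0,"tz": 0,"wx": 0,"wy": 0,"wz": 0,"jaw": 1.0}]}}

```text
clock: 6.65
tcp_pos: [0.5008, 0.2415, 0.0705]
eef_rot: [0.843, 0.028, -0.537, 0.017]
contact_force: [0.9, 0.7, -3.1]
finger_gap: 0.332
```

```bash
python3 - <<'E'
import rack as r; from h import *
print(r.cmd(0,0)[0],r.Rt.inv().apply(get_state()['contact_force']),get_state()['tcp_pos'],get_state()['clock'])
E
```

```text
[6.3313 1.0679 0.4057] [ 3.2501 -0.5967  0.4229] [0.5008 0.2415 0.0705] 6.65
```

>>> {"fn": "step_arm", "kwargs": {"targets": [{"tx": 2,"ty": 0,"tz": 0,"wx": 0,"wy": 0,"wz": 0,"jaw": 1.0},{"tx": 4,"ty": 0,"tz": 0,"wx": 0,"wy": 0,"wz": 0,"jaw": 1.0},{"tx": 5,"ty": 0,"tz": 0,"wx": 0,"wy": 0,"wz": 0,"jaw": 1.0},{"tx": 5,"ty": 0,"tz": 0,"wx": 0,"wy": 0,"wz": 0,"jaw": 1.0}]}}

```text
clock: 7.05
tcp_pos: [0.5028, 0.2416, 0.0659]
eef_rot: [0.843, 0.028, -0.537, 0.017]
contact_force: [0.3, -0.9, -3.2]
finger_gap: 0.332
```

>>> {"fn": "step_arm", "kwargs": {"targets": [{"tx": -2,"ty": 0,"tz": 0,"wx": 0,"wy": 0,"wz": 0,"jaw": 1.0},{"tx": -4,"ty": 0,"tz": 0,"wx": 0,"wy": 0,"wz": 0,"jaw": 1.0},{"tx": -4,"ty": 0,"tz": 0,"wx": 0,"wy": 0,"wz": 0,"jaw": 1.0}]}}

```text
clock: 7.35
tcp_pos: [0.501, 0.2415, 0.07]
eef_rot: [0.843, 0.028, -0.537, 0.017]
contact_force: [-0.9, -0.2, -2.3]
finger_gap: 0.333
```

>>> {"fn": "step_arm", "kwargs": {"targets": [{"tx": -1,"ty": 0,"tz": 0,"wx": 0,"wy": 0,"wz": 0,"jaw": 1.0},{"tx": -2,"ty": 0,"tz": 0,"wx": 0,"wy": 0,"wz": 0,"jaw": 1.0},{"tx": -2,"ty": 0,"tz": 0,"wx": 0,"wy": 0,"wz": 0,"jaw": 1.0}]}}

```text
clock: 7.65
tcp_pos: [0.5003, 0.2415, 0.0718]
eef_rot: [0.843, 0.028, -0.537, 0.017]
contact_force: [0.3, -1.0, -2.1]
finger_gap: 0.333
```

>>> {"fn": "step_arm", "kwargs": {"targets": [{"tx": -1,"ty": 0,"tz": 0,"wx": 0,"wy": 0,"wz": 0,"jaw": 1.0},{"tx": -2,"ty": 0,"tz": 0,"wx": 0,"wy": 0,"wz": 0,"jaw": 1.0},{"tx": -2,"ty": 0,"tz": 0,"wx": 0,"wy": 0,"wz": 0,"jaw": 1.0}]}}

```text
clock: 7.95
tcp_pos: [0.4995, 0.2414, 0.0736]
eef_rot: [0.843, 0.028, -0.537, 0.017]
contact_force: [-0.1, -1.2, -1.1]
finger_gap: 0.331
```

```bash
python3 - <<'E'
import rack as r; from h import *
t=r.Rt.inv()
for f in ([-0.2,-.4,-1.3],[1.2,-.5,-1.7],[.9,.7,-3.1],get_state()['contact_force']): print(t.apply(f))
print(r.cmd(0,0)[0],get_state()['clock'])
E
```

```text
[1.0826 0.3858 0.7544]
[ 2.0327  0.5789 -0.3365]
[ 3.2088 -0.6385  0.454 ]
[0.9252 1.2062 0.6451]
[9.6449 1.0433 0.5477] 7.95
```

The middle holder is soft: no more than 2 N going in or coming out. Next I'll try the right holder.

>>> {"fn": "step_arm", "kwargs": {"targets": [{"tx": -30,"ty": 0,"tz": 0,"wx": 0,"wy": 0,"wz": 0,"jaw": 1.0},{"tx": -30,"ty": 28,"tz": 0,"wx": 0,"wy": 0,"wz": 0,"jaw": 1.0},{"tx": -30,"ty": 57,"tz": 0,"wx": 0,"wy": 0,"wz": 0,"jaw": 1.0},{"tx": -30,"ty": 85.5,"tz": 0,"wx": 0,"wy": 0,"wz": 0,"jaw": 1.0},{"tx": -30,"ty": 85.5,"tz": 0,"wx": 0,"wy": 0,"wz": 0,"jaw": 1.0},{"tx": -20,"ty": 85.5,"tz": 0,"wx": 0,"wy": 0,"wz": 0,"jaw": 1.0},{"tx": -10,"ty": 85.5,"tz": 0,"wx": 0,"wy": 0,"wz": 0,"jaw": 1.0},{"tx": -10,"ty": 85.5,"tz": 0,"wx": 0,"wy": 0,"wz": 0,"jaw": 1.0}]}}

```text
clock: 8.75
tcp_pos: [0.501, 0.1565, 0.0809]
eef_rot: [0.843, 0.028, -0.537, 0.018]
contact_force: [-0.5, -0.3, -2.1]
finger_gap: 0.33
```

```bash
python3 - <<'E'
import rack as r; from h import *
print(r.cmd(-.085,0),r.Rt.inv().apply(get_state()['contact_force']),get_state()['clock'])
E
```

```text
(array([18.0576,  1.2587, -0.1317]), array([0.0095, 0.0058, 0.0015])) [1.7128 0.2761 1.3891] 8.75
```

>>> {"fn": "step_arm", "kwargs": {"targets": [{"tx": 2,"ty": 0,"tz": 0,"wx": 0,"wy": 0,"wz": 0,"jaw": 1.0},{"tx": 4,"ty": 0,"tz": 0,"wx": 0,"wy": 0,"wz": 0,"jaw": 1.0},{"tx": 4,"ty": 0,"tz": 0,"wx": 0,"wy": 0,"wz": 0,"jaw": 1.0}]}}

```text
clock: 9.05
tcp_pos: [0.5025, 0.1563, 0.0785]
eef_rot: [0.843, 0.029, -0.537, 0.018]
contact_force: [0.1, -0.2, -2.3]
finger_gap: 0.332
```

>>> {"fn": "step_arm", "kwargs": {"targets": [{"tx": 1,"ty": 0,"tz": 0,"wx": 0,"wy": 0,"wz": 0,"jaw": 1.0},{"tx": 2,"ty": 0,"tz": 0,"wx": 0,"wy": 0,"wz": 0,"jaw": 1.0},{"tx": 2,"ty": 0,"tz": 0,"wx": 0,"wy": 0,"wz": 0,"jaw": 1.0}]}}

```text
clock: 9.35
tcp_pos: [0.5036, 0.1562, 0.0771]
eef_rot: [0.843, 0.028, -0.537, 0.017]
contact_force: [0.1, 0.8, 0.1]
finger_gap: 0.33
```

>>> {"fn": "step_arm", "kwargs": {"targets": [{"tx": 1,"ty": 0,"tz": 0,"wx": 0,"wy": 0,"wz": 0,"jaw": 1.0},{"tx": 2,"ty": 0,"tz": 0,"wx": 0,"wy": 0,"wz": 0,"jaw": 1.0},{"tx": 2,"ty": 0,"tz": 0,"wx": 0,"wy": 0,"wz": 0,"jaw": 1.0}]}}

```text
clock: 9.65
tcp_pos: [0.5045, 0.1561, 0.0751]
eef_rot: [0.843, 0.028, -0.537, 0.017]
contact_force: [1.1, 0.7, -0.3]
finger_gap: 0.33
```

>>> {"fn": "step_arm", "kwargs": {"targets": [{"tx": 1,"ty": 0,"tz": 0,"wx": 0,"wy": 0,"wz": 0,"jaw": 1.0},{"tx": 2,"ty": 0,"tz": 0,"wx": 0,"wy": 0,"wz": 0,"jaw": 1.0},{"tx": 2,"ty": 0,"tz": 0,"wx": 0,"wy": 0,"wz": 0,"jaw": 1.0}]}}

```text
clock: 9.95
tcp_pos: [0.5052, 0.1561, 0.0732]
eef_rot: [0.843, 0.028, -0.537, 0.017]
contact_force: [0.7, 0.8, -1.9]
finger_gap: 0.333
```

```bash
python3 - <<'E'
import rack as r; from h import *
print(r.cmd(-.085,0),r.Rt.inv().apply(get_state()['contact_force']),get_state()['clock'])
E
```

```text
(array([9.2642, 0.5069, 0.3499]), array([-0.0087, -0.005 ,  0.0067])) [ 2.0816 -0.7795  0.0936] 9.95
```

The right holder is also soft, with about 1.5 N of resistance. On to the left holder.

>>> {"fn": "step_arm", "kwargs": {"targets": [{"tx": -30,"ty": 0,"tz": 0,"wx": 0,"wy": 0,"wz": 0,"jaw": 1.0},{"tx": -31,"ty": -40,"tz": 0,"wx": 0,"wy": 0,"wz": 0,"jaw": 1.0},{"tx": -31,"ty": -85,"tz": 0,"wx": 0,"wy": 0,"wz": 0,"jaw": 1.0},{"tx": -31,"ty": -130,"tz": 0,"wx": 0,"wy": 0,"wz": 0,"jaw": 1.0},{"tx": -31,"ty": -170,"tz": 0,"wx": 0,"wy": 0,"wz": 0,"jaw": 1.0},{"tx": -31,"ty": -170,"tz": 0,"wx": 0,"wy": 0,"wz": 0,"jaw": 1.0},{"tx": -20,"ty": -170,"tz": 0,"wx": 0,"wy": 0,"wz": 0,"jaw": 1.0},{"tx": -12,"ty": -170,"tz": 0,"wx": 0,"wy": 0,"wz": 0,"jaw": 1.0}]}}

```text
clock: 10.75
tcp_pos: [0.489, 0.3239, 0.0833]
eef_rot: [0.843, 0.027, -0.537, 0.017]
contact_force: [-6.8, 2.8, 7.8]
finger_gap: 0.33
```

```bash
python3 - <<'E'
import rack as r; from h import *
print(r.cmd(.085,0),r.Rt.inv().apply(get_state()['contact_force']),get_state()['clock'])
E
```

```text
(array([20.5284, -0.9825,  0.116 ]), array([-0.0142,  0.0006, -0.0066])) [-9.8202 -3.2673  2.6791] 10.75
```

>>> {"fn": "step_arm", "kwargs": {"targets": [{"tx": -2,"ty": 0,"tz": 0,"wx": 0,"wy": 0,"wz": 0,"jaw": 1.0},{"tx": -3,"ty": -1,"tz": 0,"wx": 0,"wy": 0,"wz": 0,"jaw": 1.0},{"tx": -3,"ty": -1,"tz": 0,"wx": 0,"wy": 0,"wz": 0,"jaw": 1.0}]}}

```text
clock: 11.05
tcp_pos: [0.4878, 0.325, 0.0872]
eef_rot: [0.843, 0.027, -0.537, 0.017]
contact_force: [-0.3, 0.0, -2.1]
finger_gap: 0.333
```

```bash
python3 - <<'E'
import rack as r; from h import *
print(r.cmd(.085,0),r.Rt.inv().apply(get_state()['contact_force']),get_state()['clock'])
E
```

```text
(array([24.5472,  0.2321,  0.7726]), array([-0.0244, -0.0038, -0.004 ])) [ 1.8183 -0.0634  1.169 ] 11.05
```

>>> {"fn": "step_arm", "kwargs": {"targets": [{"tx": 3,"ty": 0,"tz": 0,"wx": 0,"wy": 0,"wz": 0,"jaw": 1.0},{"tx": 5,"ty": 0,"tz": 0,"wx": 0,"wy": 0,"wz": 0,"jaw": 1.0},{"tx": 7,"ty": 0,"tz": 0,"wx": 0,"wy": 0,"wz": 0,"jaw": 1.0},{"tx": 7,"ty": 0,"tz": 0,"wx": 0,"wy": 0,"wz": 0,"jaw": 1.0}]}}

```text
clock: 11.45
tcp_pos: [0.4907, 0.326, 0.0809]
eef_rot: [0.843, 0.028, -0.537, 0.017]
contact_force: [-1.1, -1.4, 2.9]
finger_gap: 0.331
```

>>> {"fn": "step_arm", "kwargs": {"targets": [{"tx": 1,"ty": 0,"tz": 0,"wx": 0,"wy": 0,"wz": 0,"jaw": 1.0},{"tx": 2,"ty": 0,"tz": 0,"wx": 0,"wy": 0,"wz": 0,"jaw": 1.0},{"tx": 2,"ty": 0,"tz": 0,"wx": 0,"wy": 0,"wz": 0,"jaw": 1.0}]}}

```text
clock: 11.75
tcp_pos: [0.4915, 0.3262, 0.0796]
eef_rot: [0.843, 0.028, -0.537, 0.017]
contact_force: [-4.8, -2.5, 10.0]
finger_gap: 0.33
```

```bash
python3 - <<'E'
import rack as r; from h import *
print(r.cmd(.085,0),r.Rt.inv().apply(get_state()['contact_force']),get_state()['clock'])
E
```

```text
(array([16.0815,  1.2029,  1.0262]), array([-0.0167, -0.0113,  0.0059])) [-11.1678   2.2067   0.2979] 11.75
```

Already about 12.5 N of resistance at 16 mm: this is the firm one. Continuing.

>>> {"fn": "step_arm", "kwargs": {"targets": [{"tx": 1,"ty": 0.5,"tz": 0,"wx": 0,"wy": 0,"wz": 0,"jaw": 1.0},{"tx": 2,"ty": 0.5,"tz": 0,"wx": 0,"wy": 0,"wz": 0,"jaw": 1.0},{"tx": 3,"ty": 0.5,"tz": 0,"wx": 0,"wy": 0,"wz": 0,"jaw": 1.0},{"tx": 3,"ty": 0.5,"tz": 0,"wx": 0,"wy": 0,"wz": 0,"jaw": 1.0}]}}

```text
clock: 12.15
tcp_pos: [0.493, 0.3263, 0.0771]
eef_rot: [0.843, 0.028, -0.536, 0.017]
contact_force: [-5.6, -2.1, 10.8]
finger_gap: 0.333
```

>>> {"fn": "step_arm", "kwargs": {"targets": [{"tx": 1,"ty": 0,"tz": 0,"wx": 0,"wy": 0,"wz": 0,"jaw": 1.0},{"tx": 2,"ty": 0,"tz": 0,"wx": 0,"wy": 0,"wz": 0,"jaw": 1.0},{"tx": 3,"ty": 0,"tz": 0,"wx": 0,"wy": 0,"wz": 0,"jaw": 1.0},{"tx": 3,"ty": 0,"tz": 0,"wx": 0,"wy": 0,"wz": 0,"jaw": 1.0}]}}

```text
clock: 12.55
tcp_pos: [0.4943, 0.3263, 0.0741]
eef_rot: [0.843, 0.028, -0.536, 0.017]
contact_force: [-0.9, -1.2, 4.7]
finger_gap: 0.333
```

>>> {"fn": "step_arm", "kwargs": {"targets": [{"tx": 1,"ty": 0,"tz": 0,"wx": 0,"wy": 0,"wz": 0,"jaw": 1.0},{"tx": 2,"ty": 0,"tz": 0,"wx": 0,"wy": 0,"wz": 0,"jaw": 1.0},{"tx": 3,"ty": 0,"tz": 0,"wx": 0,"wy": 0,"wz": 0,"jaw": 1.0},{"tx": 3,"ty": 0,"tz": 0,"wx": 0,"wy": 0,"wz": 0,"jaw": 1.0}]}}

```text
clock: 12.95
tcp_pos: [0.4954, 0.3262, 0.0706]
eef_rot: [0.843, 0.028, -0.537, 0.017]
contact_force: [3.3, 0.2, -2.0]
finger_gap: 0.331
```

```bash
python3 - <<'E'
import rack as r; from h import *
print(r.cmd(.085,0),r.Rt.inv().apply(get_state()['contact_force']),get_state()['moment'],get_state()['clock'])
E
```

```text
(array([6.2901, 0.9301, 0.6665]), array([-0.0104, -0.0071,  0.0061])) [ 3.1565 -0.0155 -2.1321] [-0.0233  0.2034 -0.0391] 12.95
```

>>> {"fn": "step_arm", "kwargs": {"targets": [{"tx": 2,"ty": 0,"tz": 0,"wx": 0,"wy": 0,"wz": 0,"jaw": 1.0},{"tx": 4,"ty": 0,"tz": 0,"wx": 0,"wy": 0,"wz": 0,"jaw": 1.0},{"tx": 5,"ty": 0,"tz": 0,"wx": 0,"wy": 0,"wz": 0,"jaw": 1.0},{"tx": 5,"ty": 0,"tz": 0,"wx": 0,"wy": 0,"wz": 0,"jaw": 1.0}]}}

```text
clock: 13.35
tcp_pos: [0.4971, 0.3262, 0.0657]
eef_rot: [0.843, 0.028, -0.537, 0.018]
contact_force: [3.9, 0.9, -8.8]
finger_gap: 0.33
```

>>> {"fn": "step_arm", "kwargs": {"targets": [{"tx": 1,"ty": 0,"tz": 0,"wx": 0,"wy": 0,"wz": 0,"jaw": 1.0},{"tx": 2,"ty": 0,"tz": 0,"wx": 0,"wy": 0,"wz": 0,"jaw": 1.0},{"tx": 2,"ty": 0,"tz": 0,"wx": 0,"wy": 0,"wz": 0,"jaw": 1.0}]}}

```text
clock: 13.65
tcp_pos: [0.4976, 0.3264, 0.0648]
eef_rot: [0.843, 0.028, -0.537, 0.017]
contact_force: [-6.8, -2.5, 6.9]
finger_gap: 0.335
```

```bash
python3 - <<'E'
import rack as r; from h import *
print(r.cmd(.085,0),r.Rt.inv().apply(get_state()['contact_force']),get_state()['moment'],get_state()['clock'])
E
```

```text
(array([0.1047, 0.9701, 0.277 ]), array([-0.0093, -0.0037,  0.0068])) [-9.2175  2.058   3.3927] [-0.4179  1.0018 -0.1546] 13.65
```

>>> {"fn": "step_arm", "kwargs": {"targets": [{"tx": 0.7,"ty": 0,"tz": 0,"wx": 0,"wy": 0,"wz": 0,"jaw": 1.0},{"tx": 1.2,"ty": 0,"tz": 0,"wx": 0,"wy": 0,"wz": 0,"jaw": 1.0},{"tx": 1.2,"ty": 0,"tz": 0,"wx": 0,"wy": 0,"wz": 0,"jaw": 1.0}]}}

```text
clock: 13.95
tcp_pos: [0.4978, 0.3265, 0.0646]
eef_rot: [0.843, 0.028, -0.537, 0.017]
contact_force: [-15.2, -4.6, 22.9]
finger_gap: 0.335
```

>>> {"fn": "step_arm", "kwargs": {"targets": [{"tx": -1,"ty": 0,"tz": 0,"wx": 0,"wy": 0,"wz": 0,"jaw": 1.0},{"tx": -2,"ty": 0,"tz": 0,"wx": 0,"wy": 0,"wz": 0,"jaw": 1.0},{"tx": -2,"ty": 0,"tz": 0,"wx": 0,"wy": 0,"wz": 0,"jaw": 1.0}]}}

```text
clock: 14.25
tcp_pos: [0.4977, 0.3264, 0.0652]
eef_rot: [0.843, 0.028, -0.537, 0.017]
contact_force: [-0.9, -0.3, -2.0]
finger_gap: 0.334
```

>>> {"fn": "step_arm", "kwargs": {"targets": [{"tx": 0,"ty": 0,"tz": 0,"wx": 0,"wy": 0,"wz": 0,"jaw": 0.55},{"tx": 0,"ty": 0,"tz": 0,"wx": 0,"wy": 0,"wz": 0,"jaw": 0.4},{"tx": 0,"ty": 0,"tz": 0,"wx": 0,"wy": 0,"wz": 0,"jaw": 0.4},{"tx": 0,"ty": 0,"tz": 0,"wx": 0,"wy": 0,"wz": 0,"jaw": 0.4}]}}

```text
clock: 14.65
tcp_pos: [0.498, 0.3267, 0.0653]
eef_rot: [0.843, 0.028, -0.537, 0.017]
contact_force: [0.0, -1.0, 0.1]
finger_gap: 0.594
```

>>> {"fn": "step_arm", "kwargs": {"targets": [{"tx": -40,"ty": 0,"tz": 0,"wx": 0,"wy": 0,"wz": 0,"jaw": 0.4},{"tx": -90,"ty": 0,"tz": 0,"wx": 0,"wy": 0,"wz": 0,"jaw": 0.5},{"tx": -90,"ty": 0,"tz": 0,"wx": 0,"wy": 0,"wz": 0,"jaw": 1.0},{"tx": -90,"ty": 0,"tz": 0,"wx": 0,"wy": 0,"wz": 0,"jaw": 1.0}]}}

```text
clock: 15.05
tcp_pos: [0.46, 0.3248, 0.1481]
eef_rot: [0.843, 0.029, -0.536, 0.016]
contact_force: [0.5, -0.2, -0.1]
finger_gap: 0.364
```

```bash
python3 - <<'E'
import rack as r; from h import *; import json
print(r.cmd(.085,0)[0],get_state()['clock'],get_state()['contact_force'])
m=vision.camera_model('wrist');a=vision.capture('wrist');b=vision.capture('side')
json.dump({k:np.array(x).tolist() for k,x in m.items()},open('w4.json','w'))
o=np.zeros((600,800,3),np.uint8);o[:,:480]=cv2.resize(a[:,160:480],(480,600),interpolation=cv2.INTER_CUBIC);o[:480,480:]=cv2.resize(b[150:246,200:264],(320,480),interpolation=cv2.INTER_CUBIC)
cv2.imwrite('pics/w4.png',o)
E
```

```text
[91.4676  2.2458  1.5206] 15.05 [ 0.4834 -0.2442 -0.0529]
```

View pics/w4.png

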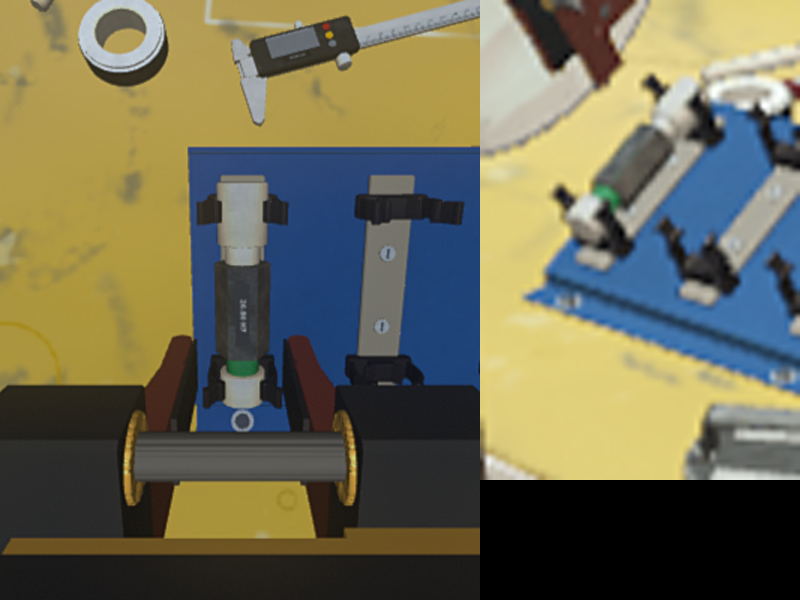

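The gauge is in both clips of the left holder, with the long plug up-slope. To confirm both ends are home, I'll press the handle near each end with shut fingers.

>>> {"fn": "step_arm", "kwargs": {"targets": [{"tx": 30,"ty": 2,"tz": -26.5,"wx": 0,"wy": 0,"wz": 0,"jaw": 1.0},{"tx": 60,"ty": 2,"tz": -26.5,"wx": 0,"wy": 0,"wz": 0,"jaw": 1.0},{"tx": 68,"ty": 2,"tz": -26.5,"wx": 0,"wy": 0,"wz": 0,"jaw": 1.0},{"tx": 70,"ty": 2,"tz": -26.5,"wx": 0,"wy": 0,"wz": 0,"jaw": 1.0},{"tx": 71,"ty": 2,"tz": -26.5,"wx": 0,"wy": 0,"wz": 0,"jaw": 1.0},{"tx": 71,"ty": 2,"tz": -26.5,"wx": 0,"wy": 0,"wz": 0,"jaw": 1.0}]}}

```text
clock: 15.75
tcp_pos: [0.5129, 0.3255, 0.0941]
eef_rot: [0.843, 0.028, -0.537, 0.018]
contact_force: [-14.2, -4.1, 23.1]
finger_gap: 0.003
```

```bash
python3 - <<'E'
import rack as r; from h import *
print(r.cmd(.085,0)[0],r.Rt.inv().apply(get_state()['contact_force']),get_state()['clock'],get_state()['finger_gap'])
E
```

```text
[20.2047 -0.9678 26.4279] [-27.0746   3.169    3.3405] 15.75 0.0027224519659505525
```

>>> {"fn": "step_arm", "kwargs": {"targets": [{"tx": -6,"ty": 0,"tz": 0,"wx": 0,"wy": 0,"wz": 0,"jaw": 1.0},{"tx": -6,"ty": -1,"tz": 28,"wx": 0,"wy": 0,"wz": 0,"jaw": 1.0},{"tx": -6,"ty": -1,"tz": 55,"wx": 0,"wy": 0,"wz": 0,"jaw": 1.0},{"tx": -3,"ty": -1,"tz": 55,"wx": 0,"wy": 0,"wz": 0,"jaw": 1.0},{"tx": -1,"ty": -1,"tz": 55,"wx": 0,"wy": 0,"wz": 0,"jaw": 1.0},{"tx": 0,"ty": -1,"tz": 55,"wx": 0,"wy": 0,"wz": 0,"jaw": 1.0},{"tx": 0,"ty": -1,"tz": 55,"wx": 0,"wy": 0,"wz": 0,"jaw": 1.0}]}}

```text
clock: 16.45
tcp_pos: [0.462, 0.3236, 0.0702]
eef_rot: [0.842, 0.029, -0.538, 0.018]
contact_force: [-25.8, -3.3, 26.0]
finger_gap: 0.006
```

```bash
python3 - <<'E'
import rack as r; from h import *
print(r.cmd(.085,0)[0],r.Rt.inv().apply(get_state()['contact_force']),get_state()['clock'],get_state()['finger_gap'])
E
```

```text
[ 20.024    0.6016 -29.8447] [-34.5948   1.596   12.5701] 16.45 0.005957973763859754
```

>>> {"fn": "step_arm", "kwargs": {"targets": [{"tx": -30,"ty": 0,"tz": 0,"wx": 0,"wy": 0,"wz": 0,"jaw": 1.0},{"tx": -80,"ty": 0,"tz": 0,"wx": 0,"wy": 0,"wz": 0,"jaw": 1.0},{"tx": -120,"ty": 0,"tz": 0,"wx": 0,"wy": 0,"wz": 0,"jaw": 1.0},{"tx": -120,"ty": 0,"tz": 0,"wx": 0,"wy": 0,"wz": 0,"jaw": 1.0},{"tx": -120,"ty": 0,"tz": 0,"wx": 0,"wy": 0,"wz": 0,"jaw": 1.0}]}}

```text
clock: 16.95
tcp_pos: [0.4142, 0.3203, 0.1802]
eef_rot: [0.843, 0.029, -0.536, 0.016]
contact_force: [0.1, -0.5, -0.9]
finger_gap: 0.004
```

```bash
python3 - <<'E'
import rack as r; from h import *
m=vision.camera_model('wrist');a=vision.capture('wrist')
v=r.v; P=[place(v,[r.S(v[3]+d,.085,.028+h)])[0] for d,h in((.068,.0134),(.026,.0135),(-.026,.0135),(-.056,.0128))]
for p in proj(m,np.array(P)): cv2.drawMarker(a,tuple(int(round(t)) for t in p),(0,0,255),cv2.MARKER_CROSS,7,1)
b=vision.capture('scene')
o=np.zeros((600,800,3),np.uint8);o[:,:480]=cv2.resize(a[:,160:480],(480,600),interpolation=cv2.INTER_CUBIC);o[:280,480:]=cv2.resize(b[190:302,230:358],(320,280));cv2.imwrite('pics/w5.png',o)
print(get_state()['clock'],get_state()['contact_force'])
E
```

```text
17.05 [ 0.0775 -0.4141 -0.6297]
```

View pics/w5.png

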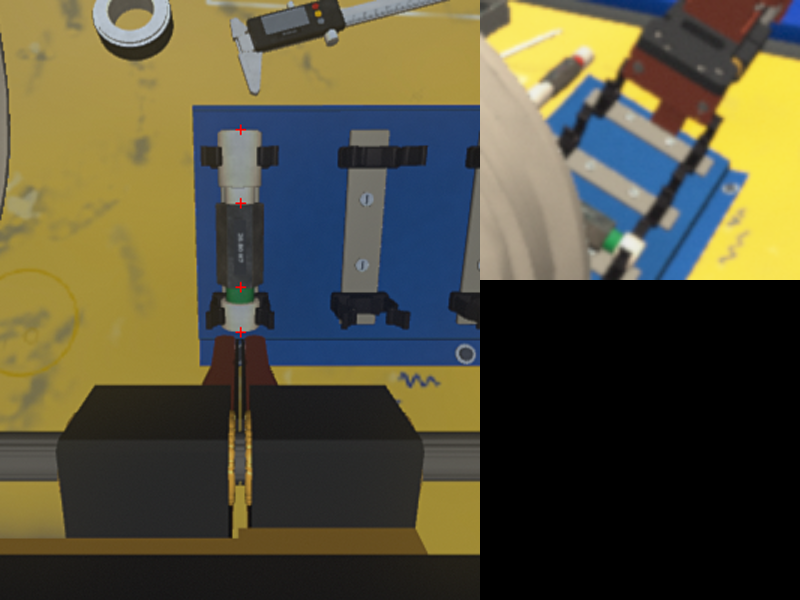

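The gauge lies on the predicted home marks, both ends have the same height (20.2 and 20.0 mm), and the arm is clear. Handing in.

```bash
python3 -c "
from plant import workorder; print(workorder.finish_job())"
```

```text
the job is handed in; nothing more can be done
None
```

The green-banded gauge is snapped home in the left holder, long plug up the slope, and the job was handed in at about 17 s. I did not touch the red gauges or the pink and purple look-alikes.

- **Finding the firm holder:** The middle and right holders resisted with only about 1–2 N, so I took them as soft. The middle was pressed to about 1 mm from home and pulled out. The right was only pressed to about 9 mm, its narrowest point. The left resisted with 12–14 N and then drew the gauge in with about 8 N.
- **Last checks:** I pressed the handle near each end with shut fingers, at about 27 N and 35 N. Contact was at 20.2 mm and 20.0 mm against an expected 20.5 mm, so both ends are home and level. The final picture matches the predicted home position to within about 1 mm. I did no pull-out test on the left holder after seating.
- **Disagreement with the task text:** The text puts the green band next to the long plug. In the images the band is on the neck of the short 18 mm plug. I went by the plug lengths, which match the gauge_go geometry, so the long plug is up the slope and the green band is at the lower end.

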